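Hang and slot the long sorting divider

ROBOT

A 7-joint arm with a two-finger parallel gripper is mounted at the origin on the work surface. World frame = base frame: x ahead of the robot, y to its left, z up, the work surface at z = 0. Lengths are in m, angles in rad, forces in N, time in s.
With the tool pointing down it reaches from about 0.4 to 0.85 m from the base axis. Payload 6.9 kg.
Tool frame: the origin (TCP) lies midway between the tips of the shut fingers; the grasp point (between the pads) lies behind it (ctrl.pinch_z is the z of the grasp point in the tool frame, in m); z points along the fingers, y is the direction in which the jaws open and shut (so a half turn about z gives the same grasp; the last joint's range is limited). The gripper opens to 85 mm and grips with 20 to 120 N. Pads are 22 mm wide; open, the fingers measure 114 mm over their backs; the gripper's body (76 mm by 85 mm) begins 54 mm behind the grasp point. The pads swing forward as they close: fully open they stand 13 mm farther back than shut.
Start: joints at [1.224, 0.507, -0.238, 1.5, 0.126, 1.149, -0.155], TCP at [0.273, -0.562, 0.231] pointing down, gripper open.
Joint ranges: [-3.08, 3.08], [-0.24, 2.05], [-1.43, 1.35], [0, 2.5], [-1.52, 4.66], [0.17, 1.96], [-2.89, 2.89]. Speed limits (rad/s): [2.39, 2.39, 3.14, 3.14, 3.14, 3.14, 3.14].

INTERFACE

Orientations are given as a unit quaternion [w, x, y, z].
In Python, from station import ctrl, get_state, vision, ticket, models gives the robot as it stands. Calls block until the motion is done:
- ctrl.movep(position, orientation): joint-space move of the TCP to a pose.
- ctrl.movel(position, frame=None, max_speed=0.15): straight line of the TCP; frame=None keeps the orientation; max_speed is the mean speed in m/s.
- ctrl.set_joints(angles): joint-space move.
- ctrl.ungrasp() and ctrl.close_gripper(force=None): open the fingers fully, or close them until they stop; force is the grip in N (None keeps the last).
- ctrl.pause(seconds).
- ctrl.ik(position, orientation): joint angles nearest the present ones, or None.
- get_state(): the state.
- vision.grab_frame(name): name is "scene" or "top" or "wrist"; returns (picture, depth): 384x512x3 uint8, blue, green, red; 384x512 float32, m along the optical axis (not along the pixel's ray), 0 where there is no reading.
- vision.camera_info(name): a dict with "mtx" (3x3 intrinsics, pixels), "R" (3x3) and "t" (3): a world point X has camera coordinates R X + t; the wrist camera has in their place "hand_eye" (4x4, takes a point from camera to tool coordinates, whose origin is the TCP and whose axes are the flange's). Camera axes: x right, y down, z forward; pixel columns grow to the right and rows downward; lengths in m; the calibration is good to about 2 mm. A picture is of the moment at which its call begins: read the wrist's pose just before it. camera_info takes no time and is no camera call.
A pose or a line that the arm cannot do raises ctrl.Unreachable and nothing moves.
- ticket.close_job(): hands the job in, once; it reports no verdict.
Trained networks look in the newest picture that a camera, given by its name, has taken for a name from the list of things; names that differ only in an ending like _2 or _b are one class to them, and where a whole thing is asked for, a point or a joint stands for the part that bears it (a point fixed in the world has none). Each returns a list of dicts, best first, with "p" (0 to 1); they miss things now and then, are a little off and sometimes report something else, mostly with a low value. They report only what shows in the picture. A call takes as long as a camera call. They do not tell look-alikes from the thing itself.
- models.recognise(camera, target): "point" ([column, row] in pixels, amid what is visible of it).
- models.masks_of(camera, target): "mask" (384x512 bool, what is visible of it) and "point" ([column, row] in pixels, amid what is visible of it).
The state is a dict: "time": time; "qpos": joint angles; "qd": joint speeds; "tau": joint torques, N m; "tcp_pos": TCP position; "eef_rot": TCP orientation; "contact_force": force on the tool from outside, world axes, zero at the start; "wrist_torque": the same for the moment, N m; "width": finger opening in m.
Only numpy, scipy, OpenCV 4.12 (cv2) and the standard library are available. Lean on these libraries where they do the work, as an engineer would, in place of code of your own. Each camera call takes 0.05 s, during which the arm holds its last target.

TASK

Pinch the long acrylic divider firmly by its two side lugs and lift it clear of its rest while it is still roughly level. In the air, ease the grip so that its heavy steel foot swings down until it hangs upright, tighten the grip again, then lower it into the empty slot of the birch stand until its foot is on the slot floor, and only then let go. Leave the short divider and the divider that already stands in the stand where they are.

Things in the scene. Friction and masses are not known exactly. Their poses are not given: they have to be found in the camera images.
- divider: LONG dark acrylic plate 152 x 40 x 10 mm, 140 g, last 25 mm a steel foot. Round lugs (10 dia., 7 long) on both edges, 54 over their flat ends. Origin mid lug axis; x to the foot end (140 mm off; head end 12 mm behind), y along lugs, z normal. Starts level, lugs 30 mm up, overhanging a block 28 wide, 25 high. Pinched on its lugs it stays level at 35 N, swings in 1 s at 3 to 5 N to 15 deg of plumb.
- free_slot (a point): Centre of the empty slot's floor, 15 mm above the counter, in the fixed birch stand (150 mm in x, 100 in y, 65 high). The slot runs through along y, open at both ends, 13 mm wide in x, 50 mm deep; its top 18 mm flare to a 33 mm mouth. z up. The other, occupied slot is alike, 60 mm away towards -x.
- short_divider: SHORT divider of the same make, 97 mm long (lug axis to foot 85 mm), lying level on a similar block; same frame as the long one. The two may lie in each other's places. Leave it alone.
- standing_divider: A second long divider, just like the first, already standing foot down in the stand's other slot, lug axis 155 mm and top edge 167 mm above the counter; same frame. Leave it alone.
Not all that is in view belongs to the job. What is shaped like the divider but blue is not meant. Of the things that look like the part that bears free_slot, take the one that is nearest to the robot's base at the start.

How it is judged:
By the outcome, as a careful person would: the job done as asked, in the order asked, and still so for the second after the job is handed in, with the robot touching nothing.
It also fails if it takes over 48 s, if anything falls off the work surface, if the arm or the gripper's body presses on something with over 40 N, if the wrist force passes 120 N, or if a joint passes its speed limit or range.

## Working session

There is one attempt and no reset: what is moved stays moved. The work goes in short steps, each a Python script; the robot and the scene stay as the last script left them, time stands still between calls to the robot, and variables do not carry over. Pictures are saved under pics/ and viewed, and the job is handed in when it is done.

```bash
ls; mkdir -p pics
python3 - <<'E'
from station import ctrl,get_state,vision,models
import cv2,numpy as np
print(get_state(),ctrl.pinch_z)
for n in["scene","top"]:
    im,d=vision.grab_frame(n); cv2.imwrite(f"pics/{n}0.png",im); np.save(f"pics/{n}0.npy",d)
    print({k:np.round(v,3).tolist() for k,v in vision.camera_info(n).items()})
    for t in["divider","short_divider","standing_divider","free_slot"]:
        print(n,t,[(np.round(r["point"]).tolist(),round(r["p"],2)) for r in models.recognise(n,t)])
E
```

```text
pics
{'time': 0.0, 'qpos': array([ 1.22352373,  0.50831722, -0.23751967,  1.50112388,  0.12567282,
        1.1488992 , -0.15481948]), 'qd': array([ 0.00069159, -0.00039276,  0.0006402 ,  0.0012996 , -0.00105796,
        0.00121912,  0.00034869]), 'tau': array([-6.02383807e-04, -6.20583487e+01, -2.18657658e+00, -2.49654526e+01,
        1.27115744e-02,  1.18986773e-02, -2.41350129e-06]), 'tcp_pos': array([ 0.27312949, -0.56160595,  0.23044538]), 'eef_rot': array([-8.57156144e-04,  9.74485613e-01,  2.24448242e-01, -2.04029682e-04]), 'contact_force': array([-0.09964193, -0.06964542, -0.61096115]), 'wrist_torque': array([ 0.01746847, -0.00126791, -0.04885705]), 'width': 0.08478399842803622} -0.0187
{'mtx': [[351.206, 0.0, 257.178], [0.0, 351.206, 188.837], [0.0, 0.0, 1.0]], 'R': [[0.841, 0.541, -0.006], [0.373, -0.586, -0.719], [-0.393, 0.603, -0.695]], 't': [-0.501, -0.083, 1.07]}
scene divider [([248.0, 138.0], 0.88), ([291.0, 164.0], 0.79)]
scene short_divider [([268.0, 212.0], 0.55)]
scene standing_divider [([177.0, 262.0], 0.96)]
scene free_slot [([197.0, 297.0], 0.9), ([269.0, 359.0], 0.6)]
{'mtx': [[469.275, 0.0, 261.086], [0.0, 469.275, 191.813], [0.0, 0.0, 1.0]], 'R': [[0.008, -0.999, 0.037], [-0.994, -0.012, -0.105], [0.105, -0.036, -0.994]], 't': [0.006, 0.589, 1.112]}
top divider [([121.0, 295.0], 0.79), ([152.0, 221.0], 0.62)]
top short_divider [([230.0, 200.0], 0.96)]
top standing_divider [([352.0, 217.0], 0.58)]
top free_slot [([362.0, 115.0], 0.81), ([341.0, 204.0], 0.57)]
```

View pics/scene0.png

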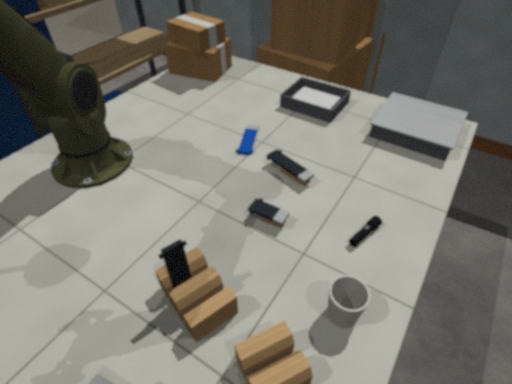

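View pics/top0.png

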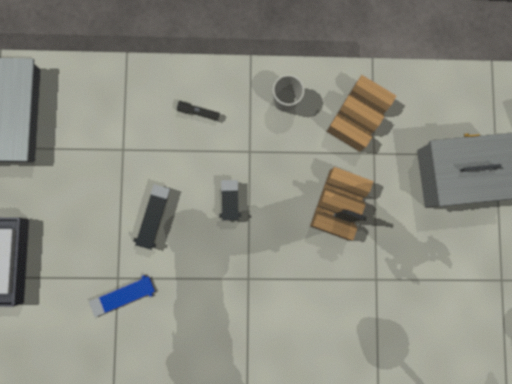

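The top picture shows the long divider at (152,217) with its steel foot up at (160,190). The short one is at (230,200), and a blue decoy is at (122,296). The nearer stand is at (342,204), with the standing divider at (350,215). The farther stand at (362,112) is a decoy. Next I'll measure these.

```bash
cat > h.py <<'E'
import numpy as np,cv2
from station import ctrl,get_state,vision,models
from scipy.spatial.transform import Rotation as Rn
def cam(n):
    c=vision.camera_info(n); return np.array(c["mtx"]),np.array(c["R"]),np.array(c["t"])
def world(n,d,st=None):
    c=vision.camera_info(n);K=np.array(c["mtx"])
    v,u=np.mgrid[0:384,0:512]
    P=np.stack([(u-K[0,2])/K[0,0]*d,(v-K[1,2])/K[1,1]*d,d],-1)
    if "R" in c: W=(P-np.array(c["t"]).ravel())@np.array(c["R"])
    else:
        H=np.array(c["hand_eye"]);q=st["eef_rot"];R=Rn.from_quat(q,scalar_first=True).as_matrix()
        W=(P@H[:3,:3].T+H[:3,3])@R.T+st["tcp_pos"]
    W[d==0]=np.nan
    return W
def quat(yaw_y):
    # tool down, tool y axis along world heading yaw_y
    y=np.array([np.cos(yaw_y),np.sin(yaw_y),0]);z=np.array([0,0,-1.]);x=np.cross(y,z)
    return Rn.from_matrix(np.c_[x,y,z]).as_quat(scalar_first=True)
E
python3 - <<'E'
from h import *
im=cv2.imread("pics/top0.png");d=np.load("pics/top0.npy");W=world("top",d)
for nm,(x0,x1,y0,y1) in dict(long=(130,175,178,255),short=(215,250,172,228),stand=(305,380,160,245)).items():
    w=W[y0:y1,x0:x1];c=im[y0:y1,x0:x1].astype(int)
    bg=w[...,2]
    print(nm,"z pct",np.nanpercentile(bg,[2,20,50,80,95,99]).round(3))
    m=(bg>(0.02 if nm!="stand" else .055))&(bg<(.05 if nm!="stand" else .075))
    p=w[m][:,:2].astype(np.float32)
    r=cv2.minAreaRect(p*1000);print(r,np.round(cv2.boxPoints(r)),m.sum(),"zmed",np.median(w[m][:,2]))
for n in ["top"]:
  cv2.imwrite("pics/crop0.png",np.hstack([cv2.resize(im[170:260,125:205],None,fx=4.9,fy=4.9,interpolation=2),cv2.resize(im[160:250,305:385],None,fx=4.9,fy=4.9,interpolation=2)]))
E
```

```text
long z pct [-0.003 -0.     0.002  0.035  0.038  0.04 ]
((527.4954833984375, 271.1894226074219), (53.77790832519531, 151.8120880126953), 74.17586517333984) [[447. 266.]
 [593. 225.]
 [608. 276.]
 [462. 318.]] 1134 zmed 0.035799265741866246
short z pct [-0.003 -0.     0.003  0.036  0.038  0.04 ]
((569.5838012695312, 87.06648254394531), (95.27379608154297, 53.199710845947266), 0.852817952632904) [[522. 113.]
 [522.  60.]
 [618.  61.]
 [617. 114.]] 688 zmed 0.03576805175125258
stand z pct [-0.003  0.     0.004  0.065  0.069  0.167]
((562.637939453125, -182.31585693359375), (100.63758850097656, 150.31521606445312), 70.35758972167969) [[ 475. -204.]
 [ 617. -255.]
 [ 650. -160.]
 [ 509. -110.]] 1875 zmed 0.06544603809768874
```

View pics/crop0.png

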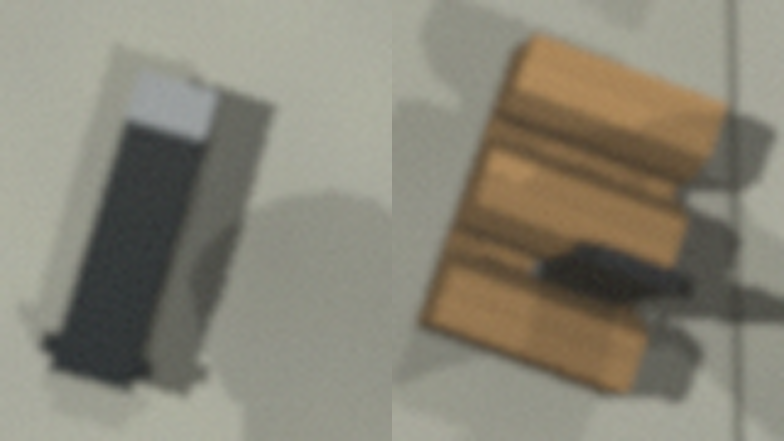

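Run:
```python
from h import *
d=np.load("pics/top0.npy");W=world("top",d)
C=np.array([562.6,-182.3])/1e3;a=np.radians(-19.7);ux=np.array([np.cos(a),np.sin(a)]);uy=np.array([-ux[1],ux[0]])
w=W.reshape(-1,3);s=(w[:,:2]-C)@ux;t=(w[:,:2]-C)@uy
for b in np.arange(-.076,.078,.004):
    m=(abs(s-b)<.002)&(abs(t)<.045); print(round(b,3),m.sum(),np.percentile(w[m,2],[10,50,90]).round(3) if m.sum() else '',end=' | ')
m=(w[:,2]>.12)&(abs(s)<.08)&(abs(t)<.06);print("\nstanding top s,t:",np.median(s[m]),np.median(t[m]),m.sum())
lug=np.array([465.9,288.5])/1e3;yd=np.radians(74.25)
slot=C+.03*ux;ys=np.radians(70.3)
print(slot)
for nm,p,y in(("lug",lug,yd),("slot",slot,ys)):
  for f in(0,np.pi):
    for z in(.009,.15,.36): 
      q=ctrl.ik([*p,z],quat(y+f)); print(nm,f,z,None if q is None else np.round(q,2))
```

```text
-0.076 136 [-0.     0.022  0.064] | -0.072 63 [0.063 0.066 0.068] | -0.068 64 [0.064 0.066 0.069] | -0.064 68 [0.063 0.066 0.069] | -0.06 62 [0.064 0.066 0.068] | -0.056 65 [0.064 0.066 0.068] | -0.052 66 [0.064 0.066 0.069] | -0.048 61 [0.063 0.066 0.069] | -0.044 51 [0.059 0.062 0.065] | -0.04 48 [0.051 0.055 0.059] | -0.036 164 [0.048 0.101 0.16 ] | -0.032 82 [0.015 0.161 0.169] | -0.028 84 [0.015 0.16  0.169] | -0.024 70 [0.015 0.034 0.165] | -0.02 39 [0.05  0.053 0.057] | -0.016 44 [0.057 0.06  0.065] | -0.012 42 [0.063 0.066 0.068] | -0.008 66 [0.063 0.066 0.068] | -0.004 62 [0.064 0.066 0.069] | 0.0 60 [0.064 0.066 0.069] | 0.004 64 [0.063 0.066 0.068] | 0.008 63 [0.063 0.066 0.068] | 0.012 64 [0.063 0.066 0.068] | 0.016 41 [0.057 0.061 0.065] | 0.02 42 [0.052 0.054 0.057] | 0.024 19 [0.047 0.049 0.052] | 0.028 16 [0.016 0.017 0.019] | 0.032 53 [0.013 0.016 0.019] | 0.036 149 [0.015 0.029 0.05 ] | 0.04 81 [0.049 0.054 0.058] | 0.044 83 [0.057 0.061 0.065] | 0.048 66 [0.063 0.066 0.068] | 0.052 63 [0.063 0.066 0.069] | 0.056 61 [0.064 0.066 0.069] | 0.06 61 [0.064 0.066 0.068] 
[... 283 characters left out ...]
5 [ 0.15  0.82 -1.38  1.81  0.86  1.27 -0.18]
lug 0 0.36 [ 0.16  0.54 -1.32  1.46  0.52  1.54  0.15]
lug 3.141592653589793 0.009 [-0.43  0.67 -0.26  1.95  0.31  0.56 -2.75]
lug 3.141592653589793 0.15 [-0.14  0.54 -0.7   1.82  0.42  0.94 -2.87]
lug 3.141592653589793 0.36 [-0.84  0.32  0.36  1.47 -0.11  1.37 -2.33]
slot 0 0.009 [ 0.69  0.83 -0.71  1.74  0.7   0.84  0.87]
slot 0 0.15 [ 0.75  0.68 -0.83  1.62  0.55  1.09  1.  ]
slot 0 0.36 [ 0.76  0.53 -0.89  1.26  0.41  1.53  1.15]
slot 3.141592653589793 0.009 [ 0.31  0.74 -0.07  1.75  0.07  0.66 -1.7 ]
slot 3.141592653589793 0.15 [ 0.34  0.57 -0.11  1.62  0.07  0.95 -1.71]
slot 3.141592653589793 0.36 [ 0.39  0.44 -0.19  1.27  0.08  1.45 -1.71]
```

Run:
```python
from h import *
lug=np.array([465.9,288.5])/1e3;yd=np.radians(74.25)
ctrl.movep([*lug,.22],quat(yd))
st=get_state();im,d=vision.grab_frame("wrist")
print(st["time"],st["tcp_pos"],st["qpos"].round(2))
cv2.imwrite("pics/w1.png",im);np.save("pics/w1.npy",d)
W=world("wrist",d,st)
m=(W[...,2]>.02)&(W[...,2]<.05)&(np.hypot(W[...,0]-.52,W[...,1]-.27)<.11)
r=cv2.minAreaRect((W[m][:,:2]*1000).astype(np.float32));print(r,np.round(cv2.boxPoints(r)),np.median(W[m][:,2]))
```

```text
3.5583 [0.46649135 0.28765263 0.21984157] [ 0.12  0.63 -1.21  1.72  0.62  1.25  0.05]
((527.7432861328125, 273.32574462890625), (53.59554672241211, 152.56951904296875), 74.51576232910156) [[447. 268.]
 [594. 227.]
 [608. 279.]
 [461. 320.]] 0.03394088711291257
```

View pics/w1.png

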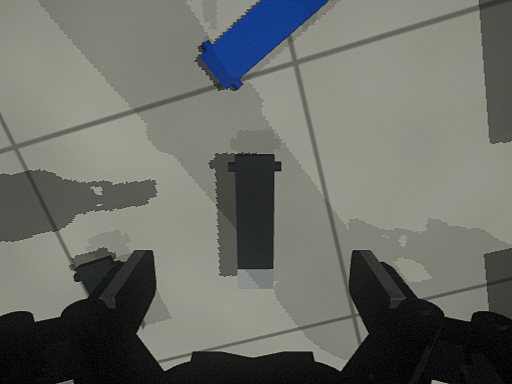

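Run:
```python
from h import *
q=quat(np.radians(74.35));p=[.466,.2895]
ctrl.movel([*p,.0085],frame=q,max_speed=0.12)
st=get_state();print(st["time"],st["tcp_pos"],st["contact_force"])
ctrl.close_gripper(force=60)
st=get_state();print(st["time"],st["width"],st["contact_force"])
im,d=vision.grab_frame("wrist");cv2.imwrite("pics/w2.png",im)
```

```text
5.525 [0.46626221 0.28971608 0.00904076] [ 0.65403441  0.1391957  -0.29552221]
5.95 0.05207921594024043 [-0.51046023 -0.66092097  2.90016058]
```

View pics/w2.png

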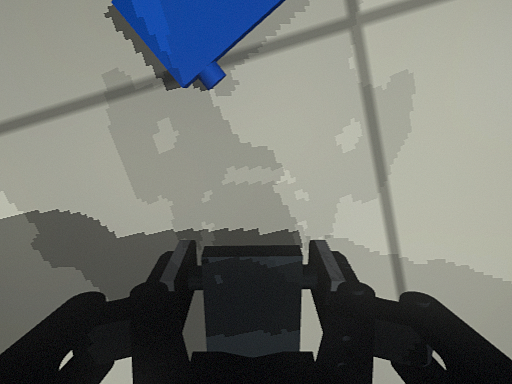

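The wrist picture shows both pads on the lugs, at (197,275) and (307,275), with the plate between them. Lifting.

```bash
cat >> h.py <<'E'
def look(i):
    st=get_state()
    ims=[]
    for n in("scene","top"):
        im,d=vision.grab_frame(n);np.save(f"pics/{n}{i}.npy",d);cv2.imwrite(f"pics/{n}{i}.png",im);ims.append(im)
    return st
E
python3 - <<'E'
from h import *
p=[.4662,.2897]
ctrl.movel([*p,.06],max_speed=0.06)
st=get_state();print(st["time"],st["width"],st["contact_force"])
ctrl.movel([*p,.32],max_speed=0.15)
st=look(3);print(st["time"],st["tcp_pos"],st["width"],st["contact_force"])
a=cv2.imread("pics/scene3.png");b=cv2.imread("pics/top3.png")
cv2.imwrite("pics/l3.png",np.hstack([cv2.resize(a[50:250,170:370],(400,400)),cv2.resize(b[120:320,60:260],(400,400))]))
E
```

```text
7.0083 0.05173011389028148 [ 0.60046637 -0.70879122 -2.06558255]
8.8917 [0.46609097 0.28941585 0.31931893] 0.05184409321282001 [ 0.13770357  0.60561237 -1.61687173]
```

View pics/l3.png

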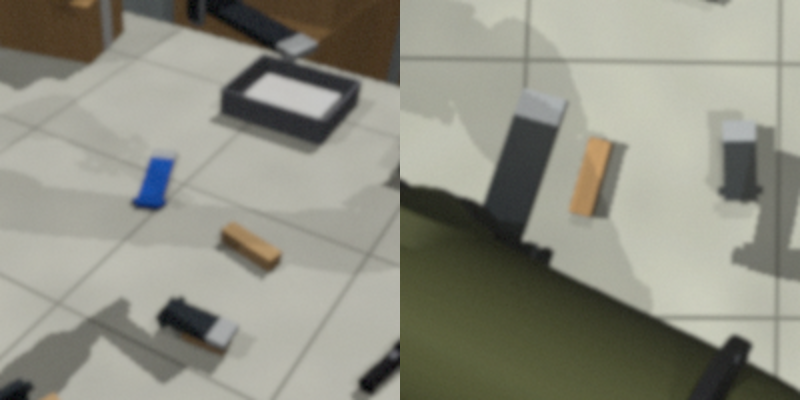

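The plate is off its block, level, with the foot at (295,45) in the left crop. Now easing the grip.

Run:
```python
from h import *
ctrl.close_gripper(force=4)
st=get_state();print(st["time"],st["width"],st["contact_force"],st["wrist_torque"])
ctrl.pause(0.5)
st=look(4);print(st["time"],st["tcp_pos"],st["width"],st["contact_force"],st["wrist_torque"])
a=cv2.imread("pics/scene4.png");b=cv2.imread("pics/top4.png")
cv2.imwrite("pics/l4.png",np.hstack([cv2.resize(a[0:200,170:370],(400,400)),cv2.resize(b[120:320,60:260],(400,400))]))
```

```text
9.2083 0.05171883099553076 [ 0.20608726  0.03368109 -2.0029391 ] [0.03679757 0.10866794 0.01954397]
9.7083 [0.46619112 0.28971704 0.32000547] 0.052219432123635466 [ 0.44173085 -0.20676256 -0.88806096] [0.07370307 0.14363302 0.00829245]
```

View pics/l4.png

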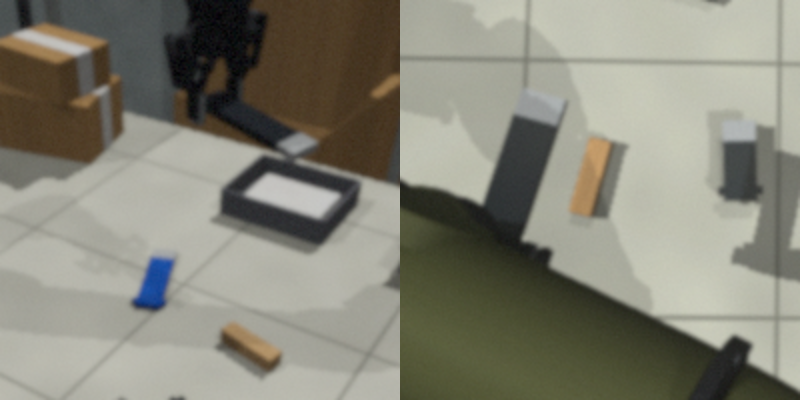

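The plate is still level. The width rose slightly, so the grip has eased. I'll wait a little longer and check what the controller offers.

View pics/l5.png

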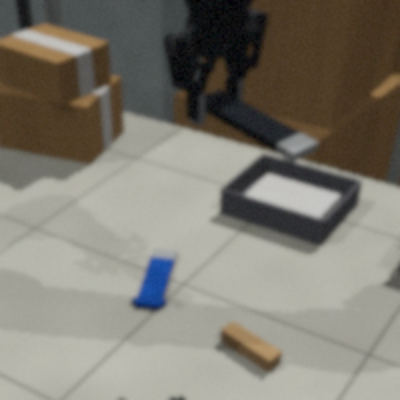

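Run:
```python
from h import *
ctrl.close_gripper(force=20)
ctrl.pause(0.4)
st=look(6);print(st["time"],st["width"],st["contact_force"],st["wrist_torque"])
a=cv2.imread("pics/scene6.png")
cv2.imwrite("pics/l6.png",cv2.resize(a[0:200,170:370],(400,400)))
```

```text
11.225 0.05210722752631148 [ 0.14360891  0.39458294 -0.72637155] [0.0126948  0.15963648 0.00570908]
```

View pics/l6.png

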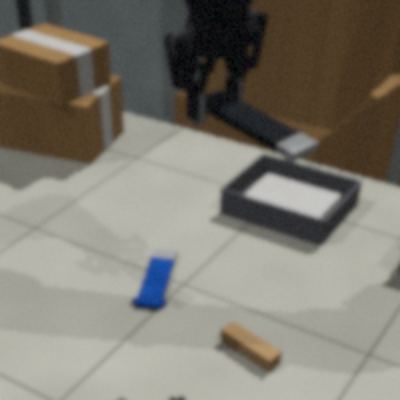

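Run:
```python
from h import *
def avg():
    s=[get_state() for _ in range(400)]
    w=np.array([x["width"] for x in s]);t=np.array([x["wrist_torque"] for x in s]);f=np.array([x["contact_force"] for x in s])
    return s[-1]["time"],round(w.mean()*1e3,4),round(w.std()*1e3,4),t.mean(0).round(4),f.mean(0).round(3)
print(avg())
for F in(100,20,3):
    ctrl.close_gripper(force=F);print(F,avg())
```

```text
(11.325, np.float64(51.6714), np.float64(0.0), array([0.0531, 0.039 , 0.0176]), array([-0.456,  0.2  , -1.302]))
100 (11.5417, np.float64(50.6661), np.float64(0.0), array([-0.01  ,  0.1137,  0.0063]), array([ 0.113, -0.715, -0.991]))
20 (11.7583, np.float64(50.8704), np.float64(0.0), array([0.0387, 0.1612, 0.0096]), array([-0.133, -0.537, -0.698]))
3 (11.975, np.float64(50.3946), np.float64(0.0), array([0.0576, 0.1648, 0.0076]), array([ 0.598, -0.377, -1.649]))
```

Run:
```python
from h import *
w=[]
for i in range(8):
    ctrl.pause(.05);w.append(round(get_state()["width"]*1e3,2))
print(w)
st=look(7);im,_=vision.grab_frame("wrist");print(st["time"])
a=cv2.imread("pics/scene7.png")
cv2.imwrite("pics/l7.png",np.hstack([cv2.resize(a[0:150,170:320],(384,384)),cv2.resize(im,(410,384))]))
```

```text
[50.36, 50.4, 50.82, 50.47, 50.09, 50.48, 50.95, 50.25]
12.375
```

View pics/l7.png

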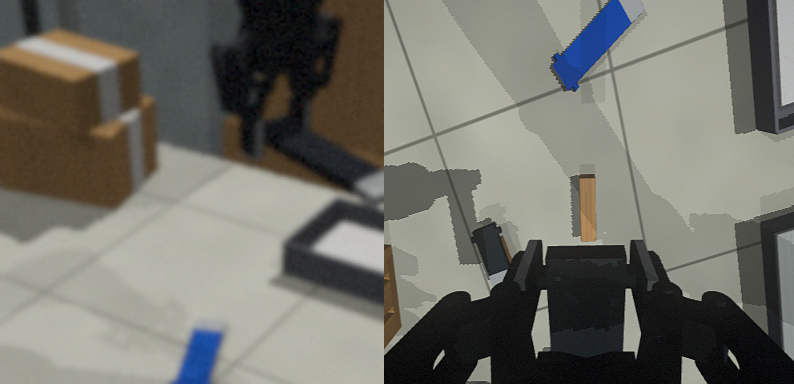

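Re-commanding a lower force does not ease these fingers. The width stays at 50.5 mm after the 100 N squeeze and the plate stays level, so the drive appears to hold its position. Only a fresh close could take up a small force. I'll set the plate back on its block, open, and pinch again lightly.

```bash
python3 - <<'E'
from h import *
p=[.4662,.2897]
ctrl.movel([*p,.04],max_speed=0.2)
ctrl.movel([*p,.010],max_speed=0.06)
st=get_state();print(st["time"],st["tcp_pos"],st["contact_force"])
im,d=vision.grab_frame("top");cv2.imwrite("pics/top8.png",im);np.save("pics/top8.npy",d)
E
python3 - <<'E'
import cv2
b=cv2.imread("pics/top8.png");cv2.imwrite("pics/l8.png",cv2.resize(b[150:280,90:220],(520,520)))
E
```

```text
14.725 [0.46608076 0.28950711 0.00989118] [ 0.29562612 -1.00632488 -0.70635604]
```

View pics/l8.png

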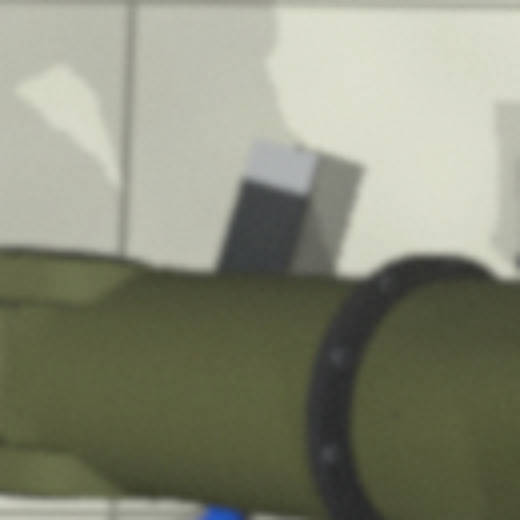

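Run:
```python
from h import *
W=world("top",np.load("pics/top8.npy"))
r=W[150:220,140:180];m=(r[...,2]>.02)&(r[...,2]<.07);print("z",np.percentile(r[m][:,2],[5,50,95]))
ctrl.ungrasp()
print(get_state()["time"],get_state()["width"])
ctrl.close_gripper(force=4)
st=get_state();w=[st["width"]];print(st["time"])
for i in range(6): ctrl.pause(.03);w.append(get_state()["width"])
print(np.round(np.array(w)*1e3,2),np.mean(w),get_state()["time"])
```

```text
z [0.03217872 0.03593566 0.03953573]
15.2167 0.08511985662160365
15.6083
[53.13 53.02 53.25 53.46 53.35 53.3  53.03] 0.053217856315906586 15.8083
```

A fresh close gives about 20 N (53.2 mm), so requests below that are clamped. I'll lift and see how the plate behaves at 20 N.

Run:
```python
from h import *
p=[.4662,.2897]
ctrl.movel([*p,.30],max_speed=0.22)
st=look(9);print(st["time"],st["tcp_pos"],st["width"],st["contact_force"],st["qpos"].round(3))
a=cv2.imread("pics/scene9.png");b=cv2.imread("pics/top9.png")
cv2.imwrite("pics/l9.png",np.hstack([cv2.resize(a[0:200,170:370],(400,400)),cv2.resize(b[120:320,60:260],(400,400))]))
```

```text
17.275 [0.46593307 0.28915075 0.2989193 ] 0.053229165930132286 [ 0.08080324 -0.52136037 -1.77337247] [ 0.14   0.562 -1.257  1.579  0.539  1.4    0.132]
```

View pics/l9.png

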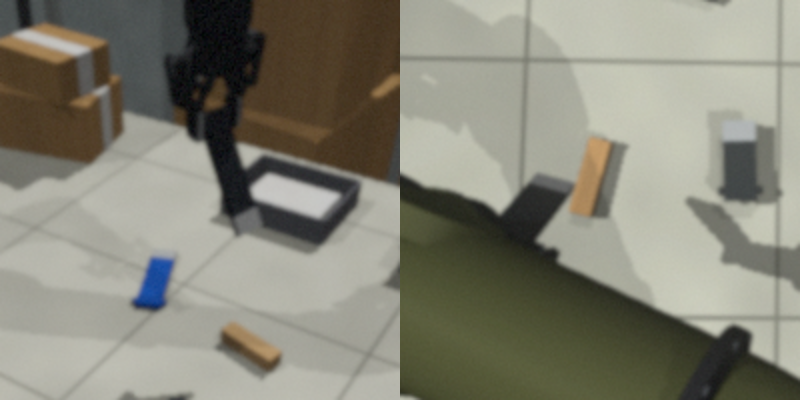

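At about 20 N the foot swung down in the air; in the left crop it is now at (238,212), near plumb. Next I'll measure the tilt.

```bash
cat >> h.py <<'E'
def tilt(i,head=-15.65):
    st=get_state();tcp=st["tcp_pos"];a=np.radians(head)
    ux=np.array([np.cos(a),np.sin(a),0]);uy=np.array([-ux[1],ux[0],0])
    L=tcp+[0,0,.0217]
    for n in("scene","top"):
        d=np.load(f"pics/{n}{i}.npy");W=world(n,d).reshape(-1,3)-L
        s,t,z=W@ux,W@uy,W[:,2]
        m=(abs(t)<.019)&(z<-.025)&(z>-.155)&(abs(s)<.15)
        if m.sum()<15: print(n,"few",m.sum());continue
        s,z,t=s[m],z[m],t[m]
        print(n,m.sum(),"z",z.min().round(3),z.max().round(3))
        for b in np.arange(-.15,-.02,.015):
            k=(z>=b)&(z<b+.015)
            if k.sum()>3: print("  ",round(b+.0075,4),k.sum(),np.percentile(s[k],[5,50,95]).round(4),t[k].mean().round(4))
        if z.max()-z.min()>.04:
            import numpy.polynomial.polynomial as pp
            c=np.polyfit(z,s,1);r=s-np.polyval(c,z);k=abs(r)<.006;c=np.polyfit(z[k],s[k],1);print("  tilt deg (foot toward +s positive)",np.degrees(np.arctan(-c[0])).round(2),"s at lug",c[1].round(4))
    return st
E
python3 - <<'E'
from h import *
ctrl.pause(.3)
look(10);st=tilt(10);print(st["time"],st["width"])
a=cv2.imread("pics/scene10.png");cv2.imwrite("pics/l10.png",cv2.resize(a[30:130,230:330],(600,600),interpolation=2))
E
```

```text
scene 633 z -0.124 -0.025
   -0.1275 7 [0.0646 0.0698 0.0719] -0.0023
   -0.1125 95 [0.0577 0.0673 0.072 ] -0.0025
   -0.0975 92 [0.0501 0.0591 0.0641] -0.0021
   -0.0825 104 [0.0411 0.0501 0.056 ] -0.0027
   -0.0675 93 [0.0352 0.0419 0.0464] -0.003
   -0.0525 105 [0.0257 0.033  0.0382] -0.0031
   -0.0375 103 [0.0184 0.0246 0.0295] -0.0017
   -0.0225 34 [0.0109 0.0192 0.0222] -0.0029
  tilt deg (foot toward +s positive) 29.65 s at lug 0.0037
top 578 z -0.121 -0.025
   -0.1275 7 [0.0701 0.0714 0.0721] 0.0039
   -0.1125 80 [0.0636 0.0674 0.0711] -0.001
   -0.0975 83 [0.055  0.0589 0.0629] 0.0001
   -0.0825 89 [0.0462 0.0503 0.0542] 0.0001
   -0.0675 92 [0.0381 0.0418 0.0458] 0.0
   -0.0525 101 [0.029  0.0333 0.0372] 0.0002
   -0.0375 92 [0.0213 0.0251 0.0285] -0.0007
   -0.0225 34 [0.0173 0.0195 0.0215] -0.004
  tilt deg (foot toward +s positive) 29.55 s at lug 0.0036
17.775 0.0531269131729026
```

View pics/l10.png

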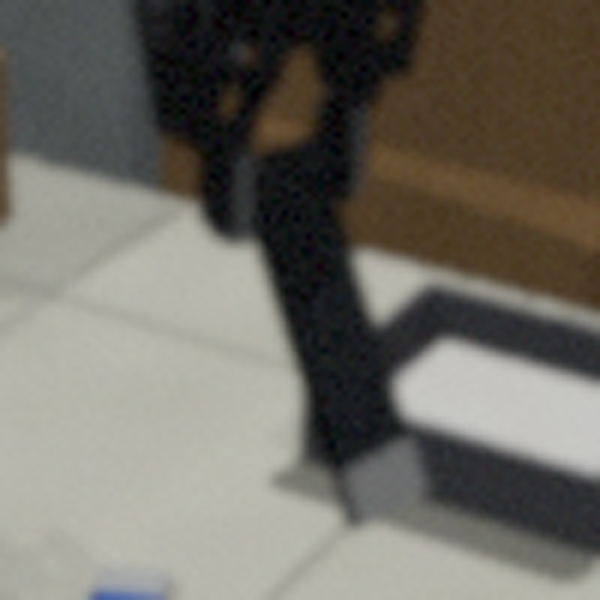

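The tilt is 29.6° from plumb; both cameras agree, and 20 N friction is holding it there. At that limit, short gentle sideways moves of the hand should let it settle further. I'll try them before tightening.

Run:
```python
from h import *
a=np.radians(-15.65);u=np.array([np.cos(a),np.sin(a),0])
p0=np.array([.4662,.2897,.30])
for k in (1,0):
    ctrl.movel(p0+u*.08*k,max_speed=0.25)
    st=get_state();print(st["time"],st["tcp_pos"],np.abs(st["qd"]).max())
look(11);st=tilt(11)
```

```text
18.2417 [0.54378335 0.26773521 0.29934359] 0.03428744904053785
18.7083 [0.46472241 0.290402   0.30084968] 0.03853732408823853
scene 592 z -0.134 -0.025
   -0.1275 62 [0.0365 0.0439 0.0469] -0.0022
   -0.1125 79 [0.0317 0.0385 0.0423] -0.0018
   -0.0975 76 [0.0272 0.0341 0.0376] -0.0028
   -0.0825 83 [0.0215 0.0294 0.0328] -0.0024
   -0.0675 86 [0.0184 0.0243 0.0275] -0.0017
   -0.0525 92 [0.0112 0.019  0.0228] -0.0026
   -0.0375 87 [0.0081 0.0134 0.0168] -0.0025
   -0.0225 27 [0.005  0.0104 0.0128] -0.0025
  tilt deg (foot toward +s positive) 18.69 s at lug 0.0013
top 328 z -0.137 -0.026
   -0.1275 39 [0.0369 0.0388 0.0405] -0.0009
   -0.1125 43 [0.0327 0.0347 0.0367] 0.0004
   -0.0975 48 [0.0282 0.0304 0.0323] -0.0002
   -0.0825 48 [0.0238 0.026  0.0283] 0.0
   -0.0675 53 [0.0198 0.0216 0.0238] -0.0003
   -0.0525 53 [0.0154 0.0176 0.0193] -0.0013
   -0.0375 38 [0.0118 0.0135 0.0151] -0.004
   -0.0225 4 [0.0105 0.0113 0.0121] -0.0141
  tilt deg (foot toward +s positive) 15.9 s at lug 0.0026
```

Run:
```python
from h import *
a=np.radians(-15.65);u=np.array([np.cos(a),np.sin(a),0])
p0=np.array([.4662,.2897,.30])
for k in (1,0):
    ctrl.movel(p0+u*.08*k,max_speed=0.31)
ctrl.pause(.15)
print(get_state()["time"])
look(12);st=tilt(12)
```

```text
19.775
scene 494 z -0.141 -0.025
   -0.1425 24 [-0.0121 -0.0068 -0.0051] -0.0028
   -0.1275 50 [-0.0127 -0.0061 -0.0049] -0.0039
   -0.1125 58 [-0.0127 -0.0051 -0.0036] -0.0029
   -0.0975 66 [-0.0126 -0.0041 -0.0026] -0.0047
   -0.0825 64 [-0.0088 -0.0033 -0.0011] -0.003
   -0.0675 64 [-0.0108 -0.0022 -0.0002] -0.0037
   -0.0525 74 [-0.0093 -0.001   0.0006] -0.0035
   -0.0375 65 [-0.0058  0.0003  0.0021] -0.0024
   -0.0225 29 [-0.0044  0.0007  0.0025] -0.0029
  tilt deg (foot toward +s positive) -4.03 s at lug 0.0025
top few 0
```

Tilt is now −4° and the plate hangs nearly upright. I'll tighten, turn the hand by the remaining 4°, and go above the empty slot.

```bash
cat >> h.py <<'E'
def quat_t(yaw_y,deg):
    y=np.array([np.cos(yaw_y),np.sin(yaw_y),0])
    return (Rn.from_rotvec(y*np.radians(deg))*Rn.from_quat(quat(yaw_y),scalar_first=True)).as_quat(scalar_first=True)
SL=np.array([.5913,-.1926]);YS=np.radians(70.3)
E
python3 - <<'E'
from h import *
ctrl.close_gripper(force=60)
q=quat_t(YS,-4.0)
p0=get_state()["tcp_pos"]
ctrl.movel([*p0[:2],.33],max_speed=.2)
ctrl.movel([*SL,.33],frame=q,max_speed=.2)
ctrl.pause(.2)
look(13);st=tilt(13,-19.7);print(st["time"],st["tcp_pos"],st["width"],st["qpos"].round(2))
a=cv2.imread("pics/scene13.png");b=cv2.imread("pics/top13.png")
cv2.imwrite("pics/l13.png",np.hstack([cv2.resize(a[170:370,100:300],(400,400)),cv2.resize(b[100:300,250:450],(400,400))]))
E
```

```text
scene 1287 z -0.143 -0.025
   -0.1425 66 [0.     0.0025 0.0037] -0.0006
   -0.1275 133 [-0.0007  0.0026  0.0036] -0.0007
   -0.1125 144 [-0.0002  0.0023  0.0033] -0.001
   -0.0975 152 [-0.0006  0.0024  0.0035] -0.0006
   -0.0825 165 [-0.0002  0.0021  0.0032] -0.0007
   -0.0675 174 [-0.0016  0.002   0.003 ] -0.0011
   -0.0525 181 [-0.0019  0.0019  0.003 ] -0.001
   -0.0375 203 [-0.003   0.0016  0.0028] -0.0008
   -0.0225 69 [-0.0007  0.0017  0.0026] -0.002
  tilt deg (foot toward +s positive) 0.54 s at lug 0.0013
top 229 z -0.145 -0.026
   -0.1425 13 [-0.008  -0.0073 -0.0071] 0.0009
   -0.1275 29 [-0.0083 -0.0076 -0.0071] -0.0004
   -0.1125 22 [-0.0083 -0.0079 -0.0073] 0.0006
   -0.0975 30 [-0.0083 -0.0078 -0.0074] -0.0008
   -0.0825 30 [-0.0086 -0.0081 -0.0075] -0.0001
   -0.0675 35 [-0.0088 -0.0081 -0.0075] 0.0009
   -0.0525 26 [-0.0088 -0.0083 -0.0078] 0.0002
   -0.0375 35 [-0.0092 -0.0085 -0.008 ] 0.0015
   -0.0225 9 [-0.0089 -0.0085 -0.0083] 0.0068
  tilt deg (foot toward +s positive) 0.55 s at lug -0.0088
23.3333 [ 0.59130686 -0.19248175  0.33005236] 0.051840789524803046 [ 0.95  0.65 -1.31  1.4   0.66  1.5   0.92]
```

View pics/l13.png

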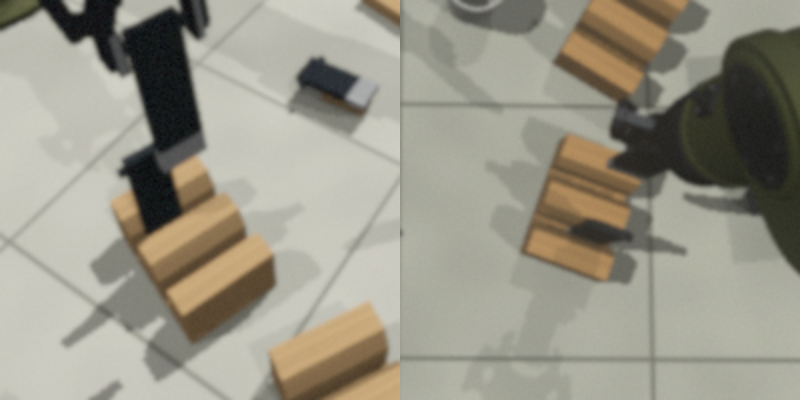

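Run:
```python
from h import *
a=np.radians(-19.7);ux=np.array([np.cos(a),np.sin(a)]);uy=np.array([-ux[1],ux[0]])
for n in("scene","top"):
    w=world(n,np.load(f"pics/{n}0.npy")).reshape(-1,3)
    s=(w[:,:2]-SL)@ux;t=(w[:,:2]-SL)@uy
    m=(w[:,2]>.06)&(w[:,2]<.072)&(abs(s)<.13)&(abs(t)<.07)
    h=s[m];k=h[(abs(h)<.03)]
    print(n,"top z",np.median(w[m,2]),"mouth edges",np.sort(k[k<0])[-5:],np.sort(k[k>0])[:5],"end",np.percentile(h,99.5),"t",np.percentile(t[m],[.5,99.5]))
    for b in np.arange(-.02,.022,.003):
        j=(abs(s-b)<.0015)&(abs(t)<.045);print(f"{b:.3f}:{np.round(np.percentile(w[j,2],[5,50,95]),3) if j.sum() else 0}",end=" ")
    print()
```

```text
scene top z 0.06608519377447541 mouth edges [-0.01181251 -0.01180798 -0.01176681 -0.0114708  -0.01143722] [0.0134925  0.01392239 0.01503768 0.01539322 0.01606061] end 0.12956718945735532 t [-0.04672863  0.05310007]
-0.020:[0.065 0.066 0.068] -0.017:[0.062 0.066 0.068] -0.014:[0.058 0.062 0.065] -0.011:[0.052 0.057 0.061] -0.008:[0.025 0.047 0.055] -0.005:[0.026 0.038 0.05 ] -0.002:0 0.001:0 0.004:0 0.007:[0.049 0.05  0.05 ] 0.010:[0.053 0.054 0.055] 0.013:[0.061 0.061 0.061] 0.016:[0.064 0.066 0.067] 0.019:[0.065 0.066 0.068] 
top top z 0.06572009868294415 mouth edges [-0.01458688 -0.01435797 -0.01387442 -0.01349792 -0.01330985] [0.00992828 0.01050854 0.01114863 0.01132944 0.01168176] end 0.12952057957683022 t [-0.04979685  0.05007586]
-0.020:[0.062 0.066 0.068] -0.017:[0.062 0.065 0.069] -0.014:[0.057 0.06  0.064] -0.011:[0.052 0.055 0.058] -0.008:[0.047 0.05  0.054] -0.005:0 -0.002:[0.015 0.017 0.019] 0.001:[0.013 0.016 0.02 ] 0.004:[0.013 0.016 0.019] 0.007:[0.015 0.039 0.054] 0.010:[0.049 0.054 0.06 ] 0.013:[0.054 0.06  0.065] 0.016:[0.06  0.065 0.068] 0.019:[0.062 0.066 0.069]
```

Run:
```python
from h import *
a=np.radians(-19.7);u=np.array([np.cos(a),np.sin(a)])
P=SL+.0025*u
ctrl.movel([*P,.20],max_speed=.15)
ctrl.pause(.1)
look(14);st=tilt(14,-19.7);print(st["time"],st["tcp_pos"],st["contact_force"])
for z in(.175,.155,.145):
    ctrl.movel([*P,z],max_speed=.06)
    st=get_state();print(st["time"],st["tcp_pos"].round(4),st["contact_force"].round(2),st["wrist_torque"].round(2))
    if np.abs(st["contact_force"]).max()>8: break
look(15);tilt(15,-19.7)
a=cv2.imread("pics/scene15.png");b=cv2.imread("pics/top15.png")
cv2.imwrite("pics/l15.png",np.hstack([cv2.resize(a[170:370,100:300],(400,400)),cv2.resize(b[100:300,250:450],(400,400))]))
```

```text
scene 1028 z -0.155 -0.025
   -0.1425 74 [-0.0587 -0.0295  0.004 ] -0.0053
   -0.1275 131 [-0.0584  0.0028  0.004 ] -0.0035
   -0.1125 120 [-0.0585  0.0027  0.0039] -0.0038
   -0.0975 103 [-0.0512  0.0027  0.0037] -0.0016
   -0.0825 106 [-0.0028  0.0025  0.0036] -0.0008
   -0.0675 108 [-0.0023  0.0024  0.0034] -0.0007
   -0.0525 138 [-0.0632  0.002   0.0031] -0.0002
   -0.0375 123 [-0.0003  0.002   0.0029] -0.0007
   -0.0225 40 [-0.0006  0.0021  0.0028] -0.0011
  tilt deg (foot toward +s positive) 1.85 s at lug -0.001
top 392 z -0.155 -0.026
   -0.1425 20 [-0.0682 -0.0632 -0.0068] -0.0012
   -0.1275 35 [-0.0682 -0.0077 -0.0067] -0.002
   -0.1125 29 [-0.0682 -0.0078 -0.0071] 0.0004
   -0.0975 31 [-0.0682 -0.008  -0.0071] -0.0028
   -0.0825 30 [-0.0684 -0.0081 -0.0068] 0.0007
   -0.0675 51 [-0.0682 -0.0617 -0.0077] 0.0018
   -0.0525 75 [-0.0678 -0.0612 -0.0078] -0.0036
   -0.0375 16 [-0.0088 -0.0083 -0.0074] 0.0085
  tilt deg (foot toward +s positive) -58.06 s at lug 0.2209
24.55 [ 0.59403662 -0.19335137  0.2008973 ] [-0.02100146  0.42668784 -1.11372692]
25.1167 [ 0.5936 -0.1933  0.174
[... 497 characters left out ...]
.0525 109 [-0.0574  0.0015  0.0028] -0.0
   -0.0375 102 [-0.0038  0.0016  0.0026] -0.001
   -0.0225 37 [0.0003 0.0015 0.0027] -0.0015
  tilt deg (foot toward +s positive) 33.93 s at lug -0.026
top 1014 z -0.155 -0.027
   -0.1425 41 [-0.1079 -0.0562  0.1179] 0.0056
   -0.1275 54 [-0.1078 -0.0076  0.1184] 0.0029
   -0.1125 194 [-0.1034 -0.0497  0.1186] 0.0024
   -0.0975 583 [-0.1037 -0.0362  0.1405] 0.0018
   -0.0825 31 [-0.0679 -0.0084 -0.0075] 0.0005
   -0.0675 31 [-0.0678 -0.0084 -0.0076] 0.0019
   -0.0525 23 [-0.0681 -0.0087 -0.008 ] 0.0006
   -0.0375 23 [-0.068  -0.0659 -0.0077] 0.0028
   -0.0225 6 [-0.0679 -0.0382 -0.0075] 0.0001
  tilt deg (foot toward +s positive) 23.89 s at lug -0.062
```

View pics/l15.png

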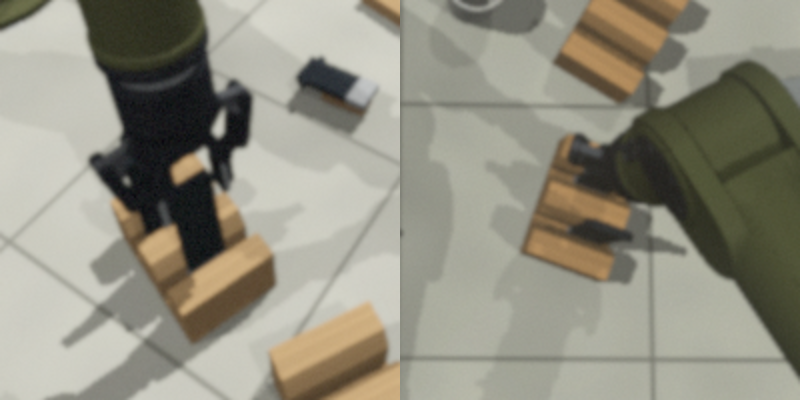

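The foot is inside the empty slot without side force. I'll step down to the floor.

Run:
```python
from h import *
st=get_state();P=[.5936,-.1934]
for z in(.139,.136,.134,.1325,.131,.1295,.128,.1265,.125):
    ctrl.movel([*P,z],max_speed=.04)
    st=get_state();print(round(st["time"],2),st["tcp_pos"].round(4),st["contact_force"].round(2),st["wrist_torque"].round(2))
    if st["contact_force"][2]>4 : break
```

```text
26.32 [ 0.5934 -0.1935  0.1387] [ 0.1  -0.02 -1.06] [-0.02  0.07  0.  ]
26.57 [ 0.5945 -0.1933  0.137 ] [ 0.15 -0.13  5.38] [-0.08  0.14  0.04]
```

Run:
```python
from h import *
st=get_state();P=[.5936,-.1934]
ctrl.movel([*P,.135],max_speed=.04)
f=[];z=[]
for i in range(4):
    ctrl.pause(.04);s=get_state();f.append(s["contact_force"]);z.append(s["tcp_pos"][2])
print(s["time"],np.mean(f,0).round(2),np.mean(z))
look(16)
L=s["tcp_pos"]
a=np.radians(-19.7);ux=np.array([np.cos(a),np.sin(a)]);uy=np.array([-ux[1],ux[0]])
W=world("scene",np.load("pics/scene16.npy"))
w=W.reshape(-1,3);sx=(w[:,:2]-SL)@ux;t=(w[:,:2]-SL)@uy
for b in np.arange(.07,.19,.01):
    m=(abs(w[:,2]-b)<.005)&(abs(t)<.018)&(abs(sx)<.02)
    if m.sum()>3: print(round(b,3),m.sum(),np.median(sx[m]).round(4),w[m,2].max().round(4))
```

```text
26.9833 [-0.15  0.06 10.08] 0.13690890806997524
0.07 92 0.0058 0.075
0.08 48 0.0055 0.085
0.09 57 0.0055 0.0946
0.1 62 0.0055 0.105
0.11 56 0.0056 0.115
0.12 60 0.0054 0.1249
0.13 64 0.0054 0.1349
0.14 69 0.0052 0.1448
0.15 60 0.0051 0.155
0.16 70 0.0054 0.165
0.17 126 0.0017 0.1702
```

The hand stopped at 0.137 with 10 N upward: the foot is on the floor and the plate is plumb (face at a constant s = 5.5 mm). Releasing.

Run:
```python
from h import *
ctrl.ungrasp()
st=get_state();P=st["tcp_pos"];print(st["time"],st["width"],st["contact_force"])
ctrl.movel([P[0]+.004,P[1]-.001,.26],max_speed=.12)
st=get_state();print(st["time"],st["contact_force"])
ctrl.movel([.40,-.40,.30],frame=quat(YS),max_speed=.25)
ctrl.pause(.2)
st=look(17);print(st["time"])
a=np.radians(-19.7);ux=np.array([np.cos(a),np.sin(a)]);uy=np.array([-ux[1],ux[0]])
for n in("scene","top"):
    w=world(n,np.load(f"pics/{n}17.npy")).reshape(-1,3);sx=(w[:,:2]-SL)@ux;t=(w[:,:2]-SL)@uy
    for c in(0,-.06):
        m=(abs(t)<.04)&(abs(sx-c)<.02)&(w[:,2]>.075)&(w[:,2]<.2);print(n,c,m.sum(),"ztop",np.percentile(w[m,2],[98,100]).round(4),"t",np.percentile(t[m],[1,99]).round(4))
        for b in(.09,.12,.15,.165):
            k=m&(abs(w[:,2]-b)<.006)
            if k.sum()>3: print("   ",b,np.median(sx[k]).round(4))
a=cv2.imread("pics/scene17.png");b=cv2.imread("pics/top17.png")
cv2.imwrite("pics/l17.png",np.hstack([cv2.resize(a[170:370,100:300],(400,400)),cv2.resize(b[100:300,200:400],(400,400))]))
```

```text
27.5167 0.0851932401038561 [-0.82017321 -0.19717877 -0.14430447]
28.7083 [-0.0947147  -1.33152793  0.00269152]
30.2083
scene 0 803 ztop [0.169  0.1701] t [-0.0225  0.0281]
    0.09 0.0059
    0.12 0.0058
    0.15 0.0059
    0.165 0.0033
scene -0.06 771 ztop [0.1691 0.1702] t [-0.0365  0.0128]
    0.09 -0.055
    0.12 -0.0551
    0.15 -0.0549
    0.165 -0.0571
top 0 264 ztop [0.1707 0.1718] t [-0.0252  0.0269]
    0.09 -0.0044
    0.12 -0.0043
    0.15 -0.0044
    0.165 -0.0001
top -0.06 223 ztop [0.1704 0.1725] t [-0.0386  0.0122]
    0.09 -0.0652
    0.12 -0.0655
    0.15 -0.0654
    0.165 -0.061
```

View pics/l17.png

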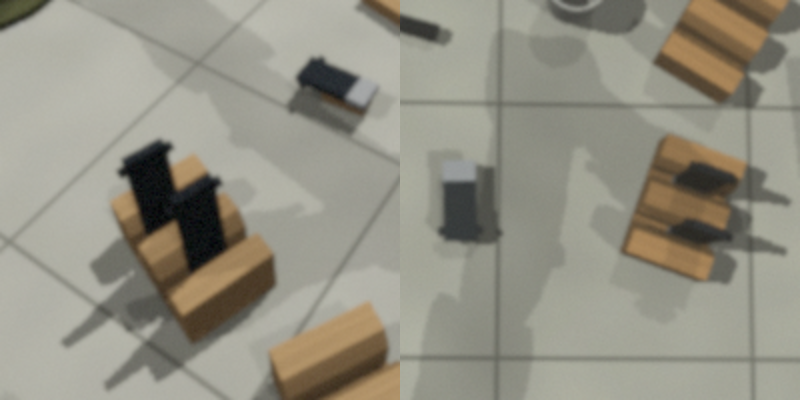

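The pictures show both long dividers standing plumb at the same height, with their tops at (198,185) and (147,155) in the left crop. The short one is still in its place. Handing in.

Run:
```python
from station import ticket,get_state
ticket.close_job();print(get_state()["time"])
```

```text
the job is handed in; nothing more can be done
the job is handed in; nothing more can be done
```

The long divider is standing in the empty slot of the nearer stand with its foot on the floor, and the job was handed in at about 30 s. The swing did not go quite in the order you asked.

**How it went:**
- **First lift:** I pinched the lugs at 60 N and lifted the divider clear of its block, level.
- **Easing failed in the air:** asking for 4 and then 20 N did not loosen the fingers. I then tried 100 N, after which 20 and 3 N changed nothing either, and the plate stayed level.
- **Regrip:** I set the divider back on its block, opened, and pinched again. The width suggests about 20 N, so a lower request seems to be raised to that minimum.
- **Swing:** on this second lift the foot swung down as the divider rose, to 30° from plumb. I did not check whether it was still level as it left the block. Four short sideways moves of the hand brought it to 4°.
- **Placing:** I tightened to 60 N and turned the hand by the last 4°. I then lowered it until the floor pushed back with about 10 N, and only then let go.

**Last checks:**
- Both cameras show the divider plumb and centred in the slot to within about 1 mm. Its top edge is level with the standing divider's to within 1 mm.
- The measured tops read about 3 mm above the stated 167 mm for both dividers alike.
- The standing and short dividers show no visible change, and the hand was clear of everything.

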